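# File the red seed-sample case and close up the rack

### The job

File the red seed-sample case: stand it upright in the white rack, in the gap between the two grey cases and the yellow end stop, square with the grey cases and in line with them. Then slide the yellow stop up against it so that the row is snug against the rack's end wall, and let go. Leave the blue case standing where it is.

Things in the scene. Friction and masses are not known exactly. Their poses are not given: they have to be found in the camera images.
- red_case_mid (a point): Centre (52.5 mm above the underside) of the loose red seed-sample case, a closed rigid box standing upright on the bench: 56 mm wide (its x), 32 mm thick (its y), 105 mm tall; 0.14 to 0.28 kg; the same both ways round. It can be gripped from above across its 56 mm width, by the narrow edges with white labels.
- blue_case_mid (a point): Centre of a blue case, same size and axes as the red one, standing upright on the bench; leave it alone. Two loose grey cases of that size too, with white lids, stand in the rack against its wall. An amber jar, 48 mm across and 95 mm tall, stands on the bench. Red case, blue case and jar are at least 85 mm apart, centre to centre.
- rack: Fixed white rack; origin at the centre of its underside, x across, y along. Base 90 (x) by 234 (y) mm; cases stand on it at z = 12 mm. End wall at the -y end, 120 mm high, inner face y = -105. Long sides open. The two grey cases, thin along y, centred in x, fill it up to y = -40; the gap from there to the stop is 70 to 100 mm. Row snug: stop's face at y = -9, red case's centre at y = -25, x = 0.
- stop_fin (a point): Grip point of the yellow stop, axes as the rack's: a plate 60 (x) by 8 by 100 mm tall with a fin on its back (+y), 16 mm thick (x), 44 long (y), top 113 mm above the bench. The point is mid-fin, 25 mm below its top, 30 mm behind (+y of) the face that meets the cases. Slides only along rack y, shut towards -y, with about 2.5 N; stays where left. Pinch the fin from above or push its back end.
Not all that is in view belongs to the job. Of the things shaped like the part that bears red_case_mid, the red one is meant.

How it is judged:
By the outcome, as a careful person would: the job done as asked, in the order asked, and still so for the second after the job is handed in, with the robot touching nothing.
It also fails if it takes over 48 s, if anything falls off the work surface, if the arm or the gripper's body presses on something with over 40 N, if the wrist force passes 120 N, or if a joint passes its speed limit or range.

### The arm

A 7-joint arm with a two-finger parallel gripper is mounted at the origin on the work surface. World frame = base frame: x ahead of the robot, y to its left, z up, the work surface at z = 0. Lengths are in m, angles in rad, forces in N, time in s.
With the tool pointing down it reaches from about 0.4 to 0.875 m from the base axis. Payload 19.3 kg.
Tool frame: the origin (TCP) lies between the finger pads; the fingertips stand bot.tcp_to_tips ahead of it and the grasp point (between the pads) is the TCP (bot.tcp_to_tips is the distance from the TCP to the fingertips, in m); z points along the fingers, y is the line along which they close (so a half turn about z gives the same grasp; the last joint's range is limited). The gripper opens to 85 mm and grips with 20 to 120 N. Pads are 22 mm wide; open, the fingers measure 114 mm over their backs; the gripper's body (76 mm by 85 mm) begins 54 mm behind the grasp point. The pads swing forward as they close: fully open they stand 13 mm farther back than shut.
Start: joints at [-1.328, 0.521, -0.036, 1.599, 0.021, 1.021, -0.113], TCP at [0.192, 0.595, 0.217] pointing down, gripper open.
Joint ranges: [-2.91, 2.91], [-0.3, 2.13], [-1.5, 1.42], [0.17, 2.43], [-1.26, 4.41], [0.16, 1.93], [-2.52, 2.52]. Speed limits (rad/s): [1.89, 1.89, 2.39, 2.39, 3.01, 3.01, 3.01].

### API

Orientations are given as [roll, pitch, yaw] about the fixed x, y, z axes, in that order (R = Rz(yaw) Ry(pitch) Rx(roll)).
In Python, from workcell import telemetry, grab_frame, bot gives the robot as it stands. The module is installed in compiled form; this text tells all that it offers.
- The arm moves only by the shell command python3 -m crank 'ROWS' [FORCE]. ROWS is text: rows parted by semicolons, each of 7 numbers parted by spaces: the finger opening in m, from 0 to 0.0854, then the shift along the tool's x, y, z in m, then the turn, a rotation vector about the tool's x, y, z in degrees. A call has exactly 8 rows; each row shifts and turns the commanded pose from where the row before left it, along the tool's axes as they then stand; what a row does not reach is not made up. A row lasts 1/12 s, in which the tool goes at most 41.7 mm and 7.16 degrees, less where a joint would pass 70% of its speed; a pose out of reach is approached as far as the arm can. A call with a gripper value outside its range is refused whole. The fingers move at their own pace and stop on an object; FORCE is the grip in N (left out, the last holds). Time passes only in rows, so rows that do not move let the fingers close, or fill a call up. It gives the time, the measured TCP pose, the force, the opening and the grip force at its end, in the units of the state.
- telemetry.observe(): the state, without advancing time (a new reading comes with each control period).
- grab_frame(name): name is "side" or "top"; returns a dict with "pixels" (420x560x3 uint8, red, green, blue), "depth" (420x560 float32, m along the optical axis (not along the pixel's ray), 0 where there is no reading), "vertical_fov" (degrees; the focal length in pixels is half the picture's height over the tangent of half this angle, whatever the lens; pixels are square), "cx", "cy" (the principal point, pixels), "distortion" ([k1, k2, p1, p2, k3] as OpenCV has them; the pictures are not rectified), "R" (3x3) and "t" (3): a world point X has camera coordinates R X + t. Camera axes: x right, y down, z forward; pixel columns grow to the right and rows downward; lengths in m; the calibration is good to about 2 mm. A picture is of the moment at which its call begins.
- bot.job_done(): hands the job in; it is judged then, once.
The state is a dict: "clock": time; "qpos": joint angles; "qd": joint speeds; "joint_efforts": joint torques, N m; "position": TCP position; "tool_rot": TCP orientation; "force": force on the tool from outside, world axes, zero at the start; "moment": the same for the moment, N m; "grip_width": finger opening in m; "finger_force": force on a finger pad.
Only numpy, scipy, OpenCV 4.12 (cv2) and the standard library are available. Lean on these libraries where they do the work, as an engineer would, in place of code of your own. Each camera call takes 0.05 s, during which the arm holds its last target. There are 200 camera calls.

## Working session

There is one attempt and no reset: what is moved stays moved. The work goes in short steps, Python scripts to look and compute and a shell command to move; the robot and the scene stay as the last step left them, time stands still between calls to the robot, and variables do not carry over. Pictures are saved under pics/ and viewed, at most 10 in all, crops included, and the job is handed in when it is done.

```bash
mkdir -p pics
cat > h.py <<'E'
import numpy as np, cv2
from workcell import telemetry, grab_frame, bot
def cam(f):
    h=f["pixels"].shape[0]; fl=h/2/np.tan(np.radians(f["vertical_fov"])/2)
    return np.array([[fl,0,f["cx"]],[0,fl,f["cy"]],[0,0,1]]),np.array(f["distortion"],float)
def onplane(f,uv,z):
    K,D=cam(f); R=np.array(f["R"]);t=np.array(f["t"])
    p=cv2.undistortPoints(np.array(uv,float).reshape(-1,1,2),K,D)[:,0]
    d=np.c_[p,np.ones(len(p))]@R; c=-R.T@t
    return c+d*((z-c[2])/d[:,2])[:,None]
def cloud(f):
    K,D=cam(f); R=np.array(f["R"]);t=np.array(f["t"]);h,w=f["depth"].shape
    u,v=np.meshgrid(np.arange(w),np.arange(h))
    p=cv2.undistortPoints(np.stack([u,v],-1).reshape(-1,1,2).astype(float),K,D)[:,0]
    z=f["depth"].reshape(-1,1)
    return (((np.c_[p,np.ones(len(p))]*z)-t)@R).reshape(h,w,3)
def save(f,n): cv2.imwrite("pics/"+n+".png",f["pixels"][:,:,::-1])
E
python3 - <<'E'
from h import *
for n in("top","side"):
    f=grab_frame(n); save(f,n+"0"); np.save(n+"0.npy",f,allow_pickle=True)
    print(n,-np.array(f["R"]).T@f["t"],f["vertical_fov"])
s=telemetry.observe();print(s["clock"],s["position"],s["tool_rot"],s["grip_width"],bot.tcp_to_tips)
E
```

```text
top [0.42915288 0.09883707 0.85779366] 52.413172746753
side [0.21065209 0.49677063 0.50693692] 52.12684972142089
0.1 [0.19225492 0.59432614 0.21683849] [-3.14046580e+00  9.28970555e-05  2.82879525e+00] 0.08541513251090481 0.019
```

View pics/top0.png

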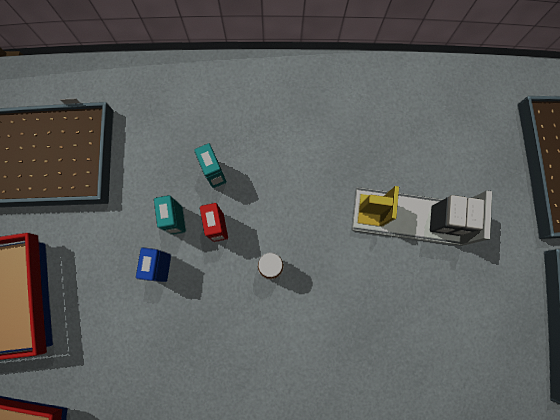

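View pics/side0.png

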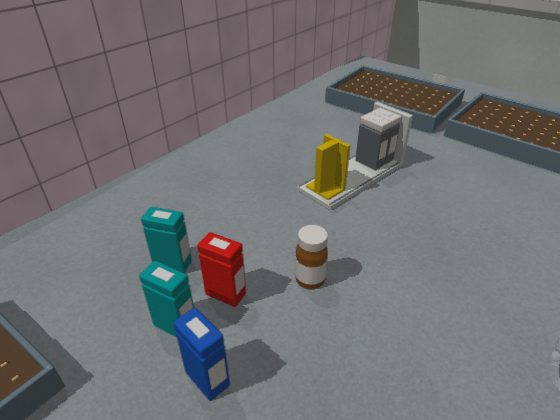

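The top view shows red at (213,222), blue at (152,264), teal decoys at (168,213) and (210,165), and the jar at (270,265). In the rack, the stop is at (378,207) and the greys at (460,215), with the end wall at (488,215). The side view agrees.

```bash
cat > m.py <<'E'
from h import *
def rect(P):
    r=cv2.minAreaRect((P[:,:2]*1000).astype(np.float32)); b=cv2.boxPoints(r)
    e0,e1=b[1]-b[0],b[2]-b[1]
    if np.hypot(*e0)<np.hypot(*e1): e0,e1=e1,e0
    return np.round(r[0],1),round(float(np.hypot(*e0)),1),round(float(np.hypot(*e1)),1),round(float(np.degrees(np.arctan2(e0[1],e0[0])))%180,1)
def seg(f,name,zmin,zmax):
    C=cloud(f); hsv=cv2.cvtColor(f["pixels"],cv2.COLOR_RGB2HSV); H,S,V=[hsv[...,i].astype(int) for i in range(3)]
    m={"red":((H<6)|(H>172))&(S>140),"blue":(H>105)&(H<130)&(S>150),"teal":(H>80)&(H<100)&(S>120),"yellow":(H>20)&(H<32)&(S>150),"any":S>=0}[name]
    m=m&(C[...,2]>zmin)&(C[...,2]<zmax)&(f["depth"]>0)
    return m,C
def blobs(f,name,zmin,zmax,minpx=60):
    m,C=seg(f,name,zmin,zmax)
    n,l,st,_=cv2.connectedComponentsWithStats(m.astype(np.uint8))
    for i in range(1,n):
        if st[i,4]>minpx:
            P=C[l==i]; print(name,st[i,:4],st[i,4],"z",np.round(np.median(P[:,2]),4),*rect(P))
E
python3 - <<'E'
from m import *
for n in("top","side"):
    f=np.load(n+"0.npy",allow_pickle=True).item(); print(n)
    for c in("red","blue","teal"): blobs(f,c,.097,.113,40)
    blobs(f,"yellow",.095,.12,20)
    blobs(f,"any",.085,.135,80)
    blobs(f,"any",.007,.018,300)
E
```

```text
top
red [200 203  23  34] 431 z 0.1044 [551.6 213.5] 56.3 32.0 11.1
blue [136 248  23  32] 423 z 0.1047 [471.7 325.7] 54.4 31.8 173.7
teal [195 143  26  33] 379 z 0.1048 [663.5 223.4] 56.0 31.5 23.6
teal [154 196  22  32] 436 z 0.1045 [565.8 298.1] 56.2 32.3 9.6
yellow [367 186  32  34] 456 z 0.1122 [583.4 -96. ] 60.1 52.7 172.3
any [194 143  27  35] 547 z 0.1048 [663.7 223.8] 57.1 32.1 23.7
any [365 186  34  35] 550 z 0.1118 [582.9 -96.2] 60.5 53.3 173.0
any [442 190  50  51] 1769 z 0.1165 [ 560.7 -255.8] 90.5 79.0 171.8
any [154 195  23  35] 619 z 0.1046 [566.  298.6] 57.1 33.3 10.4
any [200 203  23  34] 592 z 0.1046 [551.6 213.9] 56.3 32.6 11.8
any [136 247  24  34] 633 z 0.1048 [471.9 325.9] 57.0 32.3 173.4
any [258 253  24  24] 454 z 0.095 [470.9 108. ] 41.0 40.9 89.7
any [518 102  27 137] 427 z 0.0129 [ 675.6 -455.4] 305.6 10.9 3.4
any [353 187 108  58] 2757 z 0.012 [ 572.3 -173.8] 222.8 91.1 81.9
any [544 251  12 151] 482 z 0.0124 [ 343.8 -465.6] 304.1 6.5 178.6
side
red [198 233  44  28] 615 z 0.1045 [551.  215.3] 56.5 32.3 11.5
blue [173 308  50  47] 1018 z 0.105 [470.6 327.
[... 448 characters left out ...]
1 z 0.1047 [582.4 -95.7] 61.0 53.7 171.9
any [140 207  45  28] 913 z 0.1037 [662.8 224.9] 57.7 33.2 24.8
any [298 225  30  25] 603 z 0.0949 [469.7 108.8] 43.3 41.9 109.8
any [198 232  45  36] 1042 z 0.1042 [550.8 215. ] 56.7 33.0 12.4
any [139 261  51  40] 1274 z 0.1044 [565.2 300.5] 58.1 32.9 10.3
any [173 307  52  55] 1630 z 0.1049 [470.8 326.6] 57.1 33.5 172.5
any [  0   0 347 119] 1214 z 0.0123 [1397.2 -639.8] 1615.1 15.4 90.1
any [391  28 169  36] 568 z 0.0126 [  698.7 -1148.7] 597.0 21.7 0.2
any [444 130 116  42] 553 z 0.0124 [ 370.1 -466.1] 252.4 9.6 178.3
any [298 155 106  53] 1656 z 0.0123 [ 570.9 -176.5] 234.1 90.8 81.8
any [  9 379  54  41] 361 z 0.0127 [600.  474.7] 60.8 3.9 91.9
```

```bash
cat > to.py <<'E'
import sys; from h import *
from scipy.spatial.transform import Rotation as Ro
# target x y z (mm) and closing-line angle (deg, mod 180); prints mm/deg in tool axes
a=list(map(float,sys.argv[1:5])); s=telemetry.observe()
R=Ro.from_euler("xyz",s["tool_rot"]); yl=R.apply([0,1,0])
d=(np.degrees(np.arctan2(yl[1],yl[0]))-a[3]+90)%180-90
print("t",round(s["clock"],2),"pos",np.round(np.array(s["position"])*1000,1),"yline",round(float(np.degrees(np.arctan2(yl[1],yl[0]))),2),"tilt",np.round(np.degrees(R.apply([0,0,1])[:2]),2))
print("tool shift mm",np.round(R.inv().apply(np.array(a[:3])-np.array(s["position"])*1000),1),"turn z",round(float(d),2),"F",np.round(s["force"],1),"w",round(s["grip_width"],4),"ff",np.round(s["finger_force"],1),"q",np.round(s["qpos"],2))
E
r='.0854 -.0287 -.0157 -.002 0 0 0'
python3 -m crank '.0854 -.0287 -.0157 -.002 0 0 0;.0854 -.0287 -.0157 -.002 0 0 0;.0854 -.0287 -.0157 -.002 0 0 0;.0854 -.0287 -.0157 -.002 0 0 0;.0854 -.0287 -.0157 -.002 0 0 0;.0854 -.0287 -.0157 -.002 0 0 0;.0854 -.0287 -.0157 -.002 0 0 0;.0854 -.0287 -.0157 -.002 0 0 0'
python3 -m crank '.0854 -.0287 -.0157 -.002 0 0 0;.0854 -.0287 -.0157 -.002 0 0 0;.0854 -.0287 -.0157 -.002 0 0 0;.0854 -.0287 -.0157 -.002 0 0 0;.0854 -.0287 -.0157 -.002 0 0 0;.0854 -.0287 -.0157 -.002 0 0 0;.0854 -.0287 -.0157 -.002 0 0 0;.0854 -.0287 -.0157 -.002 0 0 0'
python3 -m crank '.0854 0 0 0 0 0 7;.0854 0 0 0 0 0 7;.0854 0 0 0 0 0 7;.0854 0 0 0 0 0 7;.0854 0 0 0 0 0 7;.0854 0 0 0 0 0 7;.0854 0 0 0 0 0 7;.0854 0 0 0 0 0 7'
python3 to.py 551.3 214.3 80 11.6
```

```text
clock: 0.77
position: [0.3729, 0.403, 0.2333]
tool_rot: [-3.141, -0.0, 2.829]
force: [1.0, 1.1, -0.4]
grip_width: 0.0854
finger_force: 0.0
clock: 1.43
position: [0.5527, 0.2129, 0.2493]
tool_rot: [-3.141, -0.0, 2.829]
force: [0.6, 0.4, 0.5]
grip_width: 0.0854
finger_force: 0.0
clock: 2.1
position: [0.5518, 0.2143, 0.2491]
tool_rot: [-3.141, 0.0, 1.845]
force: [-0.4, -0.1, 0.3]
grip_width: 0.0858
finger_force: 0.0
t 2.1 pos [551.8 214.3 249.1] yline 15.73 tilt [-0.03 -0.02]
tool shift mm [  0.2  -0.4 169.1] turn z 4.13 F [-0.4 -0.1  0.3] w 0.0858 ff 0.0 q [-0.7   0.45  0.32  1.67 -0.16  1.05 -0.05]
```

```bash
python3 -m crank '.0854 0 0 .005 0 0 4.1;.0854 0 0 .025 0 0 0;.0854 0 0 .03 0 0 0;.0854 0 0 .03 0 0 0;.0854 0 0 .03 0 0 0;.0854 0 0 .02 0 0 0;.0854 0 0 .012 0 0 0;.0854 0 0 0 0 0 0' | head -2
python3 to.py 551.3 214.3 80 11.6
python3 - <<'E'
from h import *
f=grab_frame("side"); save(f,"side1")
E
```

```text
clock: 2.77
position: [0.5508, 0.2138, 0.0951]
t 2.77 pos [550.8 213.8  95.1] yline 11.98 tilt [-0.19 -0.1 ]
tool shift mm [ 0.4  0.7 15.1] turn z 0.38 F [0.3 0.1 0.4] w 0.0853 ff 0.0 q [-0.66  0.64  0.27  1.8  -0.24  0.73 -0.05]
```

View pics/side1.png

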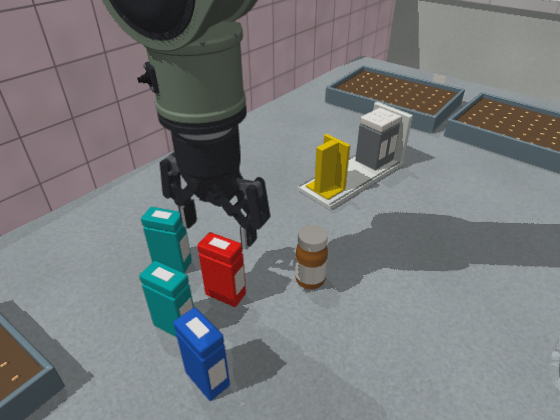

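The gripper straddles the red case. The right fingertip is at (243,245) and the left one at (187,222), with red's top centred at (222,244). I'll check this by projection.

Run:
```python
from h import *
f=np.load("side0.npy",allow_pickle=True).item(); K,D=cam(f)
c=np.array([.5508,.2138,0]);u=np.array([.9796,.201,0]);z=np.array([0,0,1])
P=[c-.0427*u+.089*z,c+.0427*u+.089*z,c+.105*z,c-.028*u+.105*z,c+.028*u+.105*z]
print(cv2.projectPoints(np.array(P),cv2.Rodrigues(np.array(f["R"]))[0],np.array(f["t"]),K,D)[0][:,0].round())
```

```text
[[247. 262.]
 [196. 242.]
 [220. 243.]
 [237. 250.]
 [203. 237.]]
```

```bash
python3 - <<'E'
from h import *
f=grab_frame("side"); C=cloud(f)*1000
for r in range(220,262,4): print(r,[C[r,c].round().astype(int).tolist() for c in (239,242,245,248,252)])
for r in range(205,240,5): print(r,[C[r,c].round().astype(int).tolist() for c in (184,187,190)])
E
python3 to.py 551.3 214.3 80 11.6
```

```text
220 [[506, 217, 172], [502, 216, 174], [499, 214, 174], [497, 211, 173], [488, 213, 180]]
224 [[651, 81, 0], [501, 218, 169], [497, 217, 171], [495, 213, 169], [488, 213, 173]]
228 [[508, 217, 158], [503, 216, 160], [502, 212, 158], [497, 211, 160], [499, 203, 154]]
232 [[635, 97, -1], [503, 216, 154], [502, 212, 152], [498, 211, 153], [496, 206, 151]]
236 [[628, 105, 0], [504, 216, 147], [503, 212, 145], [500, 210, 145], [496, 206, 144]]
240 [[620, 113, 0], [505, 216, 139], [502, 213, 139], [500, 210, 138], [495, 207, 139]]
244 [[530, 198, 105], [505, 216, 133], [501, 215, 134], [500, 211, 132], [596, 106, 0]]
248 [[526, 202, 103], [526, 197, 98], [502, 214, 126], [594, 118, 1], [589, 113, 0]]
252 [[525, 204, 97], [595, 132, 1], [593, 127, -1], [587, 125, 1], [582, 121, 0]]
256 [[527, 202, 87], [527, 197, 83], [585, 136, 1], [580, 133, 1], [574, 129, 2]]
260 [[526, 205, 82], [526, 198, 76], [578, 143, 1], [574, 140, 1], [569, 135, 0]]
205 [[594, 231, 161], [592, 228, 160], [594, 221, 155]]
210 [[591, 234, 156], [593, 228, 151], [595, 222, 146]]
215 [[593, 234, 146], [592, 230, 145], [593, 225, 141]]
220 [[593, 235, 138], [591, 232, 138], [593, 226, 133]]
225 [[595, 235, 129], [590, 234, 130], [593, 228, 125]]
230 [[639, 207, 76], [711, 152, 0], [708, 148, -1]]
235 [[639, 209, 68], [643, 201, 60], [696, 158, 0]]
t 2.87 pos [552.3 214.3  98. ] yline 11.97 tilt [ 0.01 -0.  ]
tool shift mm [ 0.2 -1.  18. ] turn z 0.37 F [-0.2 -0.4  0.4] w 0.0852 ff 0.0 q [-0.66  0.64  0.27  1.8  -0.24  0.74 -0.05]
```

The fingertips are really at z≈0.125, about 30 mm higher than the telemetry implies. I'll go down part way and measure again.

```bash
python3 -m crank '.0854 0 -.001 .01 0 0 .4;.0854 0 0 .01 0 0 0;.0854 0 0 .01 0 0 0;.0854 0 0 .003 0 0 0;.0854 0 0 0 0 0 0;.0854 0 0 0 0 0 0;.0854 0 0 0 0 0 0;.0854 0 0 0 0 0 0'
cat > tips.py <<'E'
from h import *
f=grab_frame("side"); C=cloud(f)*1000; hsv=cv2.cvtColor(f["pixels"],cv2.COLOR_RGB2HSV)
u=np.array([.98,.2]); d=(C[...,:2]-[551.5,214.3])@u; e=(C[...,:2]-[551.5,214.3])@[-.2,.98]
for sgn in(-1,1):
    m=(sgn*d>33)&(sgn*d<62)&(abs(e)<14)&(C[...,2]>20)&(C[...,2]<200)&(hsv[...,1]<90)
    P=C[m]; z=P[:,2]; print(sgn,len(P),"low z",np.percentile(z,[0,2,5]).round(),"inner d",np.percentile(sgn*d[m],[2,10,50]).round(1),"e",np.percentile(e[m],[5,50,95]).round(1))
m=(abs(d)<38)&(abs(e)<38)&(C[...,2]>125)&(C[...,2]<300); print("body low",np.percentile(C[m][:,2],[0,2,5]).round())
import sys; save(f,sys.argv[1])
E
python3 tips.py side2;python3 to.py 551.3 214.3 80 11.6
```

```text
clock: 3.53
position: [0.5512, 0.2142, 0.0648]
tool_rot: [3.141, -0.0, 1.773]
force: [0.2, -0.7, 0.1]
grip_width: 0.0855
finger_force: 0.0
-1 1029 low z [ 92.  99. 104.] inner d [33.9 36.9 47. ] e [-7.2  7.8 13.1]
1 876 low z [91. 95. 98.] inner d [40.5 42.1 51.4] e [-8.1  6.4 13. ]
body low [142. 155. 159.]
t 3.58 pos [551.2 214.2  64.8] yline 11.57 tilt [0.03 0.01]
tool shift mm [  0.1   0.1 -15.2] turn z -0.03 F [ 0.1 -0.2  0.7] w 0.0857 ff 0.0 q [-0.64  0.69  0.25  1.82 -0.26  0.67 -0.04]
```

View pics/side2.png

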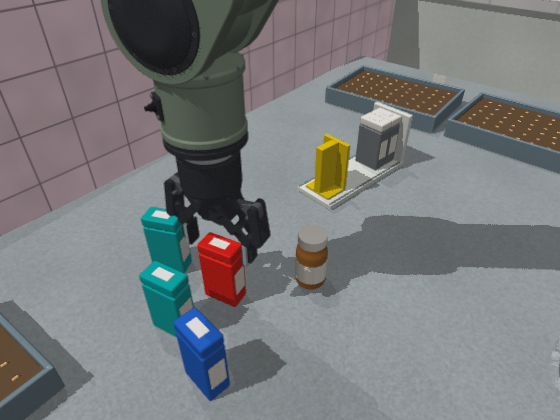

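The pads now straddle red's top at (222,244), with the tips at z≈0.091. That is a constant tool-length offset of about +33 mm over the reading. I'll descend the last 18 mm by the camera and close.

```bash
python3 -m crank '.0854 0 0 .006 0 0 0;.0854 0 0 .006 0 0 0;.0854 0 0 .006 0 0 0;.0854 0 0 0 0 0 0;.03 0 0 0 0 0 0;.03 0 0 0 0 0 0;.03 0 0 0 0 0 0;.03 0 0 0 0 0 0' 50
python3 -m crank '.03 0 0 0 0 0 0;.03 0 0 0 0 0 0;.03 0 0 0 0 0 0;.03 0 0 0 0 0 0;.03 0 0 0 0 0 0;.03 0 0 0 0 0 0;.03 0 0 0 0 0 0;.03 0 0 0 0 0 0' 50
python3 to.py 551.3 214.3 47 11.6
```

```text
clock: 4.25
position: [0.5511, 0.2141, 0.0467]
tool_rot: [3.141, -0.0, 1.773]
force: [-0.6, -0.0, 1.7]
grip_width: 0.0553
finger_force: 53.1
clock: 4.92
position: [0.5511, 0.2142, 0.0466]
tool_rot: [3.141, -0.0, 1.773]
force: [-0.5, -1.6, 6.4]
grip_width: 0.0555
finger_force: 53.6
t 4.92 pos [551.1 214.2  46.6] yline 11.57 tilt [0.01 0.01]
tool shift mm [ 0.1  0.2 -0.4] turn z -0.03 F [-0.5 -1.6  6.4] w 0.0555 ff 53.6 q [-0.64  0.71  0.24  1.82 -0.27  0.64 -0.03]
```

```bash
python3 -m crank '.03 0 0 -.01 0 0 0;.03 0 0 -.025 0 0 0;.03 0 0 -.03 0 0 0;.03 0 0 -.03 0 0 0;.03 0 0 -.03 0 0 0;.03 0 0 -.025 0 0 0;.03 0 0 -.01 0 0 0;.03 0 0 0 0 0 0' 50
python3 - <<'E'
from m import *
for n in("top","side"):
    f=grab_frame(n); save(f,n+"3"); m,C=seg(f,"red",.14,.35); 
    n_,l,st,_=cv2.connectedComponentsWithStats(m.astype(np.uint8))
    for i in range(1,n_):
        if st[i,4]>60 and abs(C[l==i][:,0].mean()-.55)<.06:
            P=C[l==i]*1000; print(n,st[i],np.percentile(P,[1,99],axis=0).round(1).tolist())
E
python3 to.py 551.3 214.3 207 11.6
```

```text
clock: 5.58
position: [0.5518, 0.2145, 0.2087]
tool_rot: [3.138, -0.001, 1.773]
force: [0.7, 0.4, -3.3]
grip_width: 0.0559
finger_force: 54.3
side [ 180  131   59   93 3142] [[521.1, 202.7, 164.6], [575.6, 235.3, 265.5]]
t 5.68 pos [550.4 214.1 205.5] yline 11.59 tilt [-0.05 -0.01]
tool shift mm [-0.   0.9 -1.5] turn z -0.01 F [-0.7 -0.1 -3.1] w 0.0553 ff 54.2 q [-0.7   0.5   0.33  1.72 -0.19  0.95 -0.1 ]
```

View pics/side3.png

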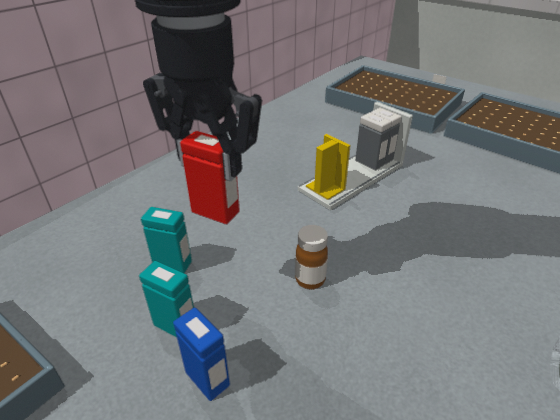

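```bash
cat > pf.py <<'E'
from m import *
def faces(f,cx,cy,ang,zlo,zhi,name="red"):
    # +y wide face & -x narrow face in frame (cx,cy,ang): offset, yaw, tilt
    m,C=seg(f,name,zlo,zhi) ; a=np.radians(ang); C=C*1000
    X=(C[...,0]-cx)*np.cos(a)+(C[...,1]-cy)*np.sin(a); Y=-(C[...,0]-cx)*np.sin(a)+(C[...,1]-cy)*np.cos(a)
    w=m&(abs(Y-16)<5)&(X>-22)&(X<24)
    A=np.c_[X[w],C[w][:,2]-C[w][:,2].mean(),np.ones(w.sum())]; k=np.linalg.lstsq(A,Y[w],rcond=None)[0]
    print("wide +y face: n",w.sum(),"Y0",k[2].round(1),"yaw",np.degrees(k[0]).round(2),"tilt",np.degrees(k[1]).round(2))
    m2,_=seg(f,"any",zlo,zhi); n=m2&(abs(X+28)<5)&(abs(Y)<11)
    if n.sum()>40:
        A=np.c_[Y[n],C[n][:,2]-C[n][:,2].mean(),np.ones(n.sum())]; k=np.linalg.lstsq(A,X[n],rcond=None)[0]
        print("narrow -x face: n",n.sum(),"X0",k[2].round(1),"tilt",np.degrees(k[1]).round(2))
E
python3 - <<'E'
from pf import *
faces(np.load("side0.npy",allow_pickle=True).item(),551.3,214.3,11.6,.02,.09)
faces(grab_frame("side"),551.1,214.2,11.6,.17,.21)
E
python3 to.py 568.0 -199.6 207 -8.2
```

```text
wide +y face: n 891 Y0 15.6 yaw 0.21 tilt -0.56
narrow -x face: n 330 X0 -27.9 tilt 1.15
wide +y face: n 766 Y0 16.0 yaw 0.14 tilt 0.07
narrow -x face: n 269 X0 -28.6 tilt -1.23
t 5.73 pos [550.2 213.9 204.9] yline 11.58 tilt [-0.11 -0.05]
tool shift mm [-408.7  -65.6   -1.7] turn z 19.78 F [ 0.4  0.3 -3. ] w 0.0556 ff 54.2 q [-0.7   0.5   0.33  1.72 -0.19  0.95 -0.1 ]
```

```bash
python3 -m crank '.03 -.010 -.002 0 0 0 0;.03 -.020 -.0035 0 0 0 0;.03 -.0275 -.0045 0 0 0 0;.03 -.0275 -.0045 0 0 0 0;.03 -.0275 -.0045 0 0 0 0;.03 -.0275 -.0045 0 0 0 0;.03 -.0275 -.0045 0 0 0 0;.03 -.0275 -.0045 0 0 0 0' 50 | head -2
python3 -m crank '.03 -.0275 -.0045 0 0 0 0;.03 -.0275 -.0045 0 0 0 0;.03 -.0275 -.0045 0 0 0 0;.03 -.0275 -.0045 0 0 0 0;.03 -.0275 -.0045 0 0 0 0;.03 -.0275 -.0045 0 0 0 0;.03 -.0275 -.0045 0 0 0 0;.03 -.018 -.002 0 0 0 0' 50 | head -2
python3 -m crank '.03 0 0 0 0 0 4;.03 0 0 0 0 0 5;.03 0 0 0 0 0 5;.03 0 0 0 0 0 4;.03 0 0 0 0 0 1.8;.03 0 0 0 0 0 0;.03 0 0 0 0 0 0;.03 0 0 0 0 0 0' 50
python3 to.py 568.0 -199.6 207 -8.2
python3 - <<'E'
from pf import *
f=grab_frame("side"); save(f,"side4"); faces(f,568.0,-199.6,-8.2,.168,.21)
f=grab_frame("top"); save(f,"top4")
blobs(f,"yellow",.095,.12,20); blobs(f,"any",.085,.135,80)
E
```

```text
clock: 6.4
position: [0.5574, 0.0144, 0.2052]
clock: 7.07
position: [0.5661, -0.2001, 0.2051]
clock: 7.73
position: [0.5672, -0.1966, 0.2058]
tool_rot: [-3.141, 0.0, 1.428]
force: [-0.6, -0.1, -3.0]
grip_width: 0.0558
finger_force: 54.1
t 7.73 pos [ 567.2 -196.6  205.8] yline -8.16 tilt [-0.06  0.  ]
tool shift mm [-2.8  1.2 -1.2] turn z 0.04 F [-0.6 -0.1 -3. ] w 0.0558 ff 54.1 q [-0.08  0.54  0.46  1.7  -0.28  0.97  0.34]
wide +y face: n 431 Y0 19.0 yaw 0.04 tilt -1.09
narrow -x face: n 141 X0 -28.5 tilt -0.62
yellow [366 186  33  34] 459 z 0.1123 [583.3 -96.2] 60.1 53.3 171.9
any [194 143  27  35] 548 z 0.1048 [663.6 223.8] 56.5 32.1 23.6
any [366 186  33  35] 544 z 0.1119 [583.4 -96.4] 61.0 53.7 172.6
any [154 195  23  35] 618 z 0.1046 [566.  298.3] 56.6 33.1 10.6
any [442 219  48  22] 386 z 0.1096 [ 534.2 -251.9] 82.6 20.2 66.5
any [136 247  25  34] 629 z 0.1047 [472. 326.] 57.1 32.9 173.6
any [258 253  24  24] 453 z 0.095 [470.9 108. ] 40.9 40.9 180.0
```

View pics/side4.png

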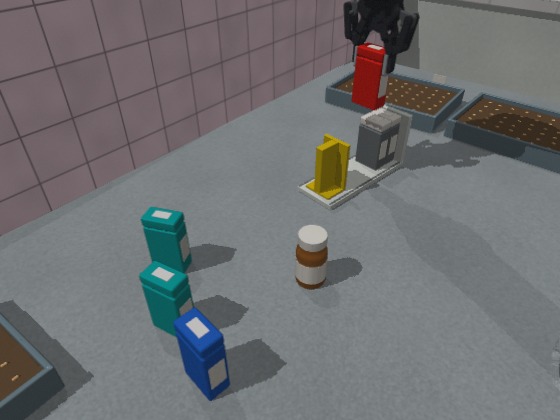

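The red case hangs upright above the gap, at (370,75). I'll check the grey front face precisely before lowering.

```bash
python3 - <<'E'
from pf import *
f=np.load("side0.npy",allow_pickle=True).item()
O=np.array([571.3,-176.8]); y=np.array([.1426,.9898])
faces(f,*(O-56*y),-8.2,.03,.095,"any")
faces(f,*(O+(55.7+26-16+26)*y),-8.2,.06,.1,"yellow")
E
python3 -m crank '.03 -.002 .001 0 0 0 0;.03 0 0 .015 0 0 0;.03 0 0 .03 0 0 0;.03 0 0 .03 0 0 0;.03 0 0 .03 0 0 0;.03 0 0 .02 0 0 0;.03 0 0 .005 0 0 0;.03 0 0 0 0 0 0' 50
python3 to.py 568.0 -199.6 60 -8.2
```

```text
wide +y face: n 524 Y0 14.9 yaw -0.17 tilt 0.26
narrow -x face: n 168 X0 -27.7 tilt 0.38
wide +y face: n 137 Y0 15.1 yaw 7.88 tilt -0.25
clock: 8.5
position: [0.5678, -0.1986, 0.0754]
tool_rot: [-3.14, -0.0, 1.427]
force: [0.4, -0.0, -2.7]
grip_width: 0.0555
finger_force: 54.0
t 8.5 pos [ 567.8 -198.6   75.4] yline -8.22 tilt [-0.12  0.02]
tool shift mm [-1.   0.4 15.4] turn z -0.02 F [ 0.4 -0.  -2.7] w 0.0555 ff 54.0 q [-0.02  0.7   0.38  1.79 -0.37  0.72  0.42]
```

```bash
python3 -m crank '.03 0 .0005 .005 0 0 0;.03 -.0005 0 .005 0 0 0;.03 0 0 .003 0 0 0;.03 0 0 .0015 0 0 0;.03 0 0 .001 0 0 0;.03 0 0 .001 0 0 0;.03 0 0 0 0 0 0;.03 0 0 0 0 0 0' 50 | head -4
python3 to.py 568.0 -199.6 59 -8.2
python3 - <<'E'
from pf import *
f=grab_frame("side"); save(f,"side5"); faces(f,568.0,-199.6,-8.2,.03,.07)
E
```

```text
clock: 9.17
position: [0.5689, -0.199, 0.06]
tool_rot: [3.141, 0.0, 1.427]
force: [-0.3, -0.3, -3.0]
t 9.17 pos [ 568.9 -199.    60. ] yline -8.22 tilt [ 0.01 -0.  ]
tool shift mm [-0.7 -0.8  1. ] turn z -0.02 F [-0.3 -0.3 -3. ] w 0.0558 ff 54.2 q [-0.01  0.73  0.37  1.79 -0.38  0.69  0.43]
wide +y face: n 273 Y0 16.7 yaw 0.22 tilt 0.32
narrow -x face: n 101 X0 -27.4 tilt -0.74
```

```bash
python3 -m crank '.03 0 0 .0007 0 0 0;.03 0 0 .0006 0 0 0;.03 0 0 0 0 0 0;.03 0 0 0 0 0 0;.03 0 0 0 0 0 0;.03 0 0 0 0 0 0;.03 0 0 0 0 0 0;.03 0 0 0 0 0 0' 50 | sed -n 2,4p
python3 -m crank '.03 0 0 0 0 0 0;.0854 0 0 0 0 0 0;.0854 0 0 0 0 0 0;.0854 0 0 0 0 0 0;.0854 0 0 0 0 0 0;.0854 0 0 0 0 0 0;.0854 0 0 0 0 0 0;.0854 0 0 0 0 0 0' 50
python3 -m crank '.0854 0 0 -.015 0 0 0;.0854 0 0 -.03 0 0 0;.0854 0 0 -.03 0 0 0;.0854 0 0 -.03 0 0 0;.0854 0 0 -.03 0 0 0;.0854 0 0 -.015 0 0 0;.0854 0 0 0 0 0 0;.0854 0 0 0 0 0 0' 50 | sed -n 2,4p
python3 - <<'E'
from pf import *
O=np.array([571.3,-176.8]); y=np.array([.1426,.9898])
f=grab_frame("side"); save(f,"side6"); faces(f,568.0,-199.6,-8.2,.03,.1);blobs(f,"red",.1,.13,40)
faces(f,*(O-56*y),-8.2,.03,.095,"any")
f=grab_frame("top"); save(f,"top6");blobs(f,"red",.1,.13,40); blobs(f,"any",.085,.135,80)
E
python3 to.py 583.6 -94 60 81.8
```

```text
position: [0.5689, -0.199, 0.0587]
tool_rot: [3.141, 0.0, 1.427]
force: [0.3, -0.2, 0.9]
clock: 10.55
position: [0.5688, -0.199, 0.0586]
tool_rot: [-3.142, 0.0, 1.427]
force: [0.2, 0.0, 0.2]
grip_width: 0.0855
finger_force: 0.0
position: [0.5691, -0.199, 0.2091]
tool_rot: [3.14, -0.0, 1.427]
force: [-0.4, 0.3, -0.8]
wide +y face: n 543 Y0 16.6 yaw 0.16 tilt -0.28
narrow -x face: n 194 X0 -27.1 tilt 0.95
red [349 118  31  20] 339 z 0.1141 [ 567.7 -197. ] 55.0 34.9 170.8
wide +y face: n 1 Y0 0.0 yaw -29.94 tilt 0.0
narrow -x face: n 165 X0 -27.7 tilt 0.37
red [428 192  21  33] 467 z 0.116 [ 568.7 -200.3] 56.7 36.0 171.1
any [194 143  27  35] 552 z 0.1047 [663.8 223.9] 56.8 32.1 23.6
any [366 186  33  35] 543 z 0.1118 [583.6 -96.4] 61.0 53.5 171.5
any [425 192  51  39] 1438 z 0.116 [ 565.5 -227.1] 90.6 57.2 82.7
any [154 195  23  34] 613 z 0.1046 [566.2 298.3] 56.9 34.2 9.4
any [136 247  24  34] 632 z 0.1048 [471.9 325.7] 57.0 32.7 173.5
any [258 253  24  24] 456 z 0.0949 [470.9 107.9] 41.0 40.9 179.5
t 11.32 pos [ 568.4 -198.8  207.7] yline -8.22 tilt [-0.06  0.02]
tool shift mm [105.8   0.2 147.8] turn z 89.98 F [-0.4  0.3 -1.4] w 0.0854 ff 0.0 q [-0.08  0.54  0.47  1.69 -0.28  0.98  0.35]
```

View pics/side6.png

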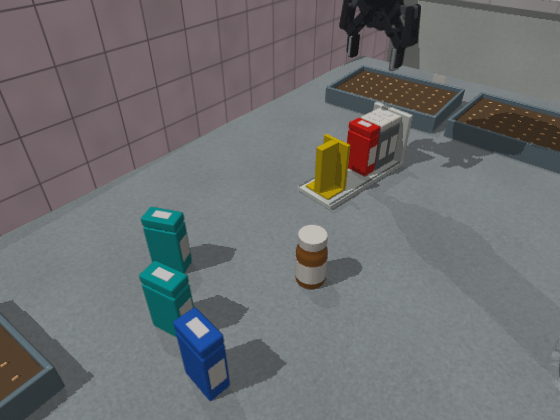

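Red stands upright in the gap at (365,147), square to the greys and about 2 mm off them. Next is the stop: the closing line is already across the fin.

```bash
python3 -m crank '.0854 .007 0 0 0 0 0;.0854 .018 0 0 0 0 0;.0854 .025 0 0 0 0 0;.0854 .025 0 0 0 0 0;.0854 .020 0 0 0 0 0;.0854 .012 0 0 0 0 0;.0854 .0015 0 0 0 0 0;.0854 0 0 0 0 0 0' 40 | head -2
python3 to.py 584 -92.3 55 -8.2
```

```text
clock: 11.98
position: [0.5842, -0.0913, 0.2082]
t 11.98 pos [584.2 -91.3 208.2] yline -8.17 tilt [-0.04 -0.01]
tool shift mm [-9.000e-01  1.000e-01  1.532e+02] turn z 0.03 F [-0.  -0.8 -0.5] w 0.0852 ff 0.0 q [-0.27  0.52  0.47  1.72 -0.27  0.97  0.16]
```

```bash
python3 -m crank '.0854 0 0 .012 0 0 0;.0854 0 0 .025 0 0 0;.0854 0 0 .03 0 0 0;.0854 0 0 .03 0 0 0;.0854 0 0 .03 0 0 0;.0854 0 0 .018 0 0 0;.0854 0 0 .007 0 0 0;.0854 0 0 .001 0 0 0' 40 | head -2
python3 -m crank '.0854 0 0 0 0 0 0;.0 0 0 0 0 0 0;.0 0 0 0 0 0 0;.0 0 0 0 0 0 0;.0 0 0 0 0 0 0;.0 0 0 0 0 0 0;.0 0 0 0 0 0 0;.0 0 0 0 0 0 0' 40
python3 -m crank '.0 0 0 0 0 0 0;.0 0 0 0 0 0 0;.0 0 0 0 0 0 0;.0 0 0 0 0 0 0;.0 0 0 0 0 0 0;.0 0 0 0 0 0 0;.0 0 0 0 0 0 0;.0 0 0 0 0 0 0' 40
python3 to.py 574.4 -156.3 55 -8.2
python3 - <<'E'
from m import *
f=grab_frame("side"); save(f,"side7")
E
```

```text
clock: 12.65
position: [0.5831, -0.0929, 0.0539]
clock: 13.32
position: [0.5843, -0.0916, 0.056]
tool_rot: [-3.142, -0.0, 1.427]
force: [-2.8, 0.9, 7.6]
grip_width: 0.0158
finger_force: 40.4
clock: 13.98
position: [0.5842, -0.0916, 0.056]
tool_rot: [-3.141, -0.0, 1.427]
force: [-3.1, 2.1, 6.8]
grip_width: 0.0154
finger_force: 40.4
t 13.98 pos [584.2 -91.6  56. ] yline -8.22 tilt [-0.    0.01]
tool shift mm [-65.4  -0.5   0.9] turn z -0.02 F [-3.1  2.1  6.8] w 0.0154 ff 40.4 q [-0.19  0.72  0.36  1.82 -0.38  0.67  0.25]
```

View pics/side7.png

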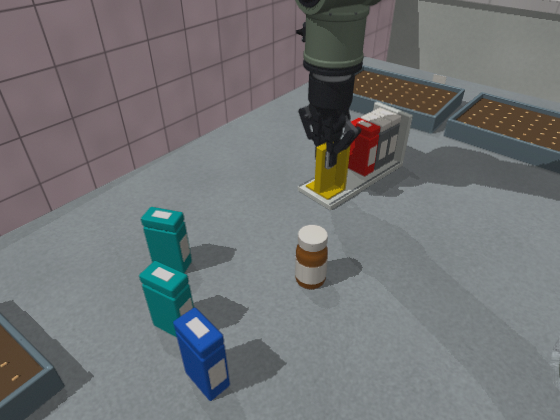

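The fin is pinched at (328,150) with an opening of 15.5 mm, as expected. I'll slide it shut, going slowly at the end.

```bash
python3 -m crank '.0 -.004 0 0 0 0 0;.0 -.008 0 0 0 0 0;.0 -.011 0 0 0 0 0;.0 -.012 0 0 0 0 0;.0 -.011 0 0 0 0 0;.0 -.007 0 0 0 0 0;.0 -.004 0 0 0 0 0;.0 -.001 0 0 0 0 0' 40 | sed -n 2,4p
python3 -m crank '.0 -.001 0 0 0 0 0;.0 -.001 0 0 0 0 0;.0 -.001 0 0 0 0 0;.0 -.001 0 0 0 0 0;.0 -.0005 0 0 0 0 0;.0 -.0005 0 0 0 0 0;.0 0 0 0 0 0 0;.0 0 0 0 0 0 0' 40 | sed -n 2,6p
python3 to.py 574.4 -156.3 55 -8.2
python3 - <<'E'
from pf import *
f=grab_frame("side"); blobs(f,"red",.1,.13,40); blobs(f,"yellow",.095,.12,20)
f=grab_frame("top");blobs(f,"red",.1,.13,40); blobs(f,"any",.085,.125,80)
E
```

```text
position: [0.5759, -0.1497, 0.056]
tool_rot: [3.142, -0.0, 1.427]
force: [-2.7, 3.4, 8.0]
position: [0.5753, -0.1534, 0.056]
tool_rot: [-3.141, -0.001, 1.428]
force: [-3.1, 3.3, 9.3]
grip_width: 0.0159
finger_force: 40.9
t 15.37 pos [ 575.3 -153.4   56. ] yline -8.2 tilt [-0.    0.04]
tool shift mm [-3.  -0.5  1. ] turn z -0.0 F [-3.1  3.3  9.3] w 0.0159 ff 40.9 q [-0.08  0.72  0.35  1.81 -0.37  0.67  0.34]
red [372 126   9  11] 48 z 0.1102 [ 538.3 -182.3] 55.8 7.9 100.9
yellow [339 131  10  16] 122 z 0.1085 [ 585.9 -151.7] 53.0 17.1 121.5
yellow [362 136   9   8] 39 z 0.1004 [ 542.9 -156. ] 40.7 13.5 103.7
red [430 217  18   8] 109 z 0.1162 [ 545.9 -196.7] 30.0 11.8 90.0
any [194 143  27  35] 549 z 0.1048 [663.7 223.8] 57.2 32.1 23.6
any [399 192  18  33] 216 z 0.1124 [ 568.4 -141.3] 58.4 18.9 2.0
any [154 195  24  35] 619 z 0.1046 [565.8 298.4] 56.3 33.6 11.8
any [427 217  31  12] 250 z 0.1149 [ 545.7 -208.9] 65.6 14.8 84.6
any [136 247  25  34] 631 z 0.1047 [472.  326.2] 57.0 33.6 173.6
any [258 253  24  24] 450 z 0.0948 [470.9 108. ] 41.0 40.9 89.5
```

```bash
python3 -m crank '.0 -.0005 0 0 0 0 0;.0 -.0005 0 0 0 0 0;.0 -.0005 0 0 0 0 0;.0 -.0005 0 0 0 0 0;.0 0 0 0 0 0 0;.0 0 0 0 0 0 0;.0 0 0 0 0 0 0;.0 0 0 0 0 0 0' 40 | sed -n 2,4p
python3 -m crank '.0 -.0005 0 0 0 0 0;.0 -.0005 0 0 0 0 0;.0 0 0 0 0 0 0;.0 0 0 0 0 0 0;.0 0 0 0 0 0 0;.0 0 0 0 0 0 0;.0 0 0 0 0 0 0;.0 0 0 0 0 0 0' 40 | sed -n 2,4p
```

```text
position: [0.5751, -0.1553, 0.056]
tool_rot: [-3.141, -0.001, 1.428]
force: [-2.9, 4.4, 9.5]
position: [0.5749, -0.1561, 0.056]
tool_rot: [-3.141, -0.001, 1.428]
force: [-3.6, 5.3, 9.7]
```

```bash
python3 -m crank '.0 -.0005 0 0 0 0 0;.0 -.0005 0 0 0 0 0;.0 0 0 0 0 0 0;.0 0 0 0 0 0 0;.0 0 0 0 0 0 0;.0 0 0 0 0 0 0;.0 0 0 0 0 0 0;.0 0 0 0 0 0 0' 40 | sed -n 2,4p
python3 - <<'E'
from workcell import telemetry
import numpy as np
print(np.round(telemetry.observe()["force"],1))
E
python3 -m crank '.0 -.0005 0 0 0 0 0;.0 -.0005 0 0 0 0 0;.0 0 0 0 0 0 0;.0 0 0 0 0 0 0;.0 0 0 0 0 0 0;.0 0 0 0 0 0 0;.0 0 0 0 0 0 0;.0 0 0 0 0 0 0' 40 | sed -n 2,4p
```

```text
position: [0.5749, -0.1568, 0.056]
tool_rot: [-3.141, -0.001, 1.428]
force: [-3.4, 6.6, 8.9]
[-3.4  6.6  8.9]
position: [0.5749, -0.1568, 0.056]
tool_rot: [-3.141, -0.003, 1.429]
force: [-2.9, 12.0, 11.1]
```

There was a firm rise in force with no further motion, so the row is snug. Now I'll let go, rise and check.

```bash
python3 -m crank '.06 0 0 0 0 0 0;.0854 0 0 0 0 0 0;.0854 0 0 0 0 0 0;.0854 0 0 0 0 0 0;.0854 0 0 0 0 0 0;.0854 0 0 0 0 0 0;.0854 0 0 0 0 0 0;.0854 0 0 0 0 0 0' 40
python3 -m crank '.0854 0 0 -.01 0 0 0;.0854 0 0 -.025 0 0 0;.0854 0 0 -.03 0 0 0;.0854 0 0 -.03 0 0 0;.0854 0 0 -.03 0 0 0;.0854 0 0 -.02 0 0 0;.0854 0 0 -.01 0 0 0;.0854 0 0 0 0 0 0' | sed -n 1,4p
python3 -m crank '.0854 .02 0 0 0 0 0;.0854 .03 0 0 0 0 0;.0854 .03 0 0 0 0 0;.0854 .03 0 0 0 0 0;.0854 .03 0 0 0 0 0;.0854 .03 0 0 0 0 0;.0854 .02 0 0 0 0 0;.0854 0 0 0 0 0 0' | sed -n 1,4p
python3 - <<'E'
from pf import *
O=np.array([571.3,-176.8]); y=np.array([.1426,.9898])
f=grab_frame("side"); save(f,"side9"); faces(f,*(O-25*y),-8.2,.03,.1); faces(f,*(O-56*y),-8.2,.03,.095,"any")
g=grab_frame("top"); save(g,"top9")
for k in(f,g):
    blobs(k,"red",.1,.13,40); blobs(k,"yellow",.095,.12,20); blobs(k,"any",.085,.135,80)
cv2.imwrite("pics/fin.png",np.hstack([cv2.resize(f["pixels"][80:230,280:430],(400,400)),cv2.resize(g["pixels"][140:290,350:500],(400,400))])[:,:,::-1])
E
```

```text
clock: 18.8
position: [0.5746, -0.159, 0.0556]
tool_rot: [-3.142, 0.0, 1.427]
force: [-0.9, 0.2, -0.4]
grip_width: 0.0856
finger_force: 0.0
clock: 19.47
position: [0.5754, -0.1593, 0.2132]
tool_rot: [3.138, -0.0, 1.427]
force: [-0.5, 0.4, 0.4]
clock: 20.13
position: [0.6016, 0.0343, 0.2091]
tool_rot: [-3.139, -0.001, 1.433]
force: [-0.1, 0.8, -0.0]
wide +y face: n 0 Y0 0.0 yaw 0.0 tilt 0.0
narrow -x face: n 203 X0 -27.1 tilt 0.96
wide +y face: n 0 Y0 0.0 yaw 0.0 tilt 0.0
narrow -x face: n 172 X0 -27.7 tilt 0.49
red [351 117  31  20] 203 z 0.1162 [ 568.  -201.9] 57.2 31.7 171.6
yellow [340 123  33  24] 436 z 0.1087 [ 572.9 -160.7] 60.4 53.1 172.9
any [  0   0 245  85] 4594 z 0.1103 [1396.3 -301.7] 878.0 17.8 90.1
any [395   0 165  37] 2593 z 0.1091 [  715.4 -1149.7] 573.2 25.4 179.9
any [340 102  73  49] 1919 z 0.1127 [ 566.6 -214. ] 161.7 90.7 81.2
any [140 207  45  28] 910 z 0.1038 [662.4 224.9] 57.4 34.0 24.5
any [298 225  30  25] 599 z 0.0948 [469.8 108.7] 42.8 42.7 88.8
any [139 261  51  40] 1274 z 0.1044 [565.6 300.3] 58.0 33.1 10.7
any [173 307  52  55] 1625 z 0.1049 [470.5 326.8] 56.6 33.2 172.8
any [194 143  27  35] 544 z 0.1048 [663.7 223.9] 57.5 32.2 23.7
any [154 196  23  34] 617 z 0.1046 [565.9 298.3] 56.7 33.2 9.8
any [136 247  24  34] 628 z 0.1047 [471.9 326.1] 57.0 32.9 173.4
any [258 253  19  24] 352 z 0.0948 [471.3 112.9] 41.8 30.7 175.1pf.py:7: RuntimeWarning: Mean of empty slice.
  A=np.c_[X[w],C[w][:,2]-C[w][:,2].mean(),np.ones(w.sum())]; k=np.linalg.lstsq(A,Y[w],rcond=None)[0]
  ret = ret.dtype.type(ret / rcount)
```

View pics/fin.png

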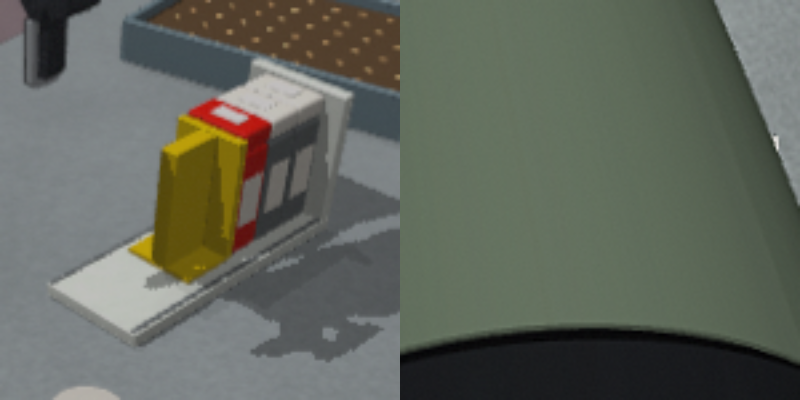

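The left half of the crop shows the stop against red at (230,150), red against the greys and the greys against the wall, all square. The measured row length agrees with a snug row to within camera bias, and the blue case has not moved.

```bash
python3 -c "
from workcell import bot
print(bot.job_done())"
```

```text
the job is handed in; nothing more can be done
None
```

The red case stands upright in the rack, square and in line with the grey cases, the yellow stop is snug against it and released, blue is untouched, and the job was handed in at about 20 s.

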